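Line up the bisque beakers by size on the ware board

TASK

Line the four bisque beakers up by size on the ware board for glazing: one on each plaster disc, upright and centred, with the largest on the disc next to the square kiln prop and each one after it smaller, down to the smallest at the far end of the row. They are brittle: carry each one and set it down on its disc before letting go, and never let one drop.

Things in the scene. Friction and masses are not known exactly. Their poses are not given: they have to be found in the camera images.
- pot_a: open bisque-fired clay beaker, upright, straight round wall 5 mm thick, outside diameter 52 mm, 92 mm high (second largest of the four); origin at the centre of its underside, z up; about 140 g
- pot_b: open bisque-fired clay beaker, upright, straight round wall 5 mm thick, outside diameter 40 mm, 60 mm high (the smallest of the four); origin at the centre of its underside, z up; about 70 g
- pot_c: open bisque-fired clay beaker, upright, straight round wall 5 mm thick, outside diameter 58 mm, 108 mm high (the largest of the four); origin at the centre of its underside, z up; about 190 g
- pot_d: open bisque-fired clay beaker, upright, straight round wall 5 mm thick, outside diameter 46 mm, 76 mm high (second smallest of the four); origin at the centre of its underside, z up; about 100 g
- bat_p: one of four alike white plaster discs, 76 mm diameter, 6 mm thick, fixed in a row on the ware board with 85 mm between neighbouring centres; which of the four lies where in the row changes; origin at the centre of its underside (12 mm above the table), its top is 18 mm above the table
- bat_q: one of four alike white plaster discs, 76 mm diameter, 6 mm thick, fixed in a row on the ware board with 85 mm between neighbouring centres; which of the four lies where in the row changes; origin at the centre of its underside (12 mm above the table), its top is 18 mm above the table
- bat_r: one of four alike white plaster discs, 76 mm diameter, 6 mm thick, fixed in a row on the ware board with 85 mm between neighbouring centres; which of the four lies where in the row changes; origin at the centre of its underside (12 mm above the table), its top is 18 mm above the table
- bat_s: one of four alike white plaster discs, 76 mm diameter, 6 mm thick, fixed in a row on the ware board with 85 mm between neighbouring centres; which of the four lies where in the row changes; origin at the centre of its underside (12 mm above the table), its top is 18 mm above the table
- prop: kiln prop: cream square block 40 x 40 x 65 mm high, fixed upright at one end of the ware board (either end), in line with the discs and 89.5 mm beyond the centre of the nearest one; origin at the centre of its underside, 12 mm above the table. A small lidded green glass jar, 48 mm wide and 50 mm high, is fixed at the other end instead
- board: ware board: dark wooden board fixed to the table, 110 mm (x) by 530 mm (y) by 12 mm thick; origin at the centre of its underside; its y axis runs along the row of discs, which is centred on it; discs, kiln prop and jar stand on it

How it is judged (in metres and radians):
At the end, for the whole second after the job is handed in: Each beaker stands upright (within 0.1 rad) on its own disc, within 13 mm of the disc's centre both along and across the board, in order of size with the largest next to the kiln prop; all are released and at rest (x of pot_b in the frame of board between -0.013 and 0.013 m and z of pot_b in the frame of board between 0.014 and 0.022 m and angle between each of pot_b, pot_d, pot_a, pot_c's own z axis and vertical below 0.1 rad and linear speed of each of pot_b, pot_d, pot_a, pot_c below 0.02 m/s and contact force between the fingers and pot_b below 0.1 N and x of pot_d in the frame of board between -0.013 and 0.013 m and z of pot_d in the frame of board between 0.014 and 0.022 m and contact force between the fingers and pot_d below 0.1 N and x of pot_a in the frame of board between -0.013 and 0.013 m and z of pot_a in the frame of board between 0.014 and 0.022 m and contact force between the fingers and pot_a below 0.1 N and x of pot_c in the frame of board between -0.013 and 0.013 m and z of pot_c in the frame of board between 0.014 and 0.022 m and contact force between the fingers and pot_c below 0.1 N and ((y of prop in the frame of board above 0 m and y of pot_b in the frame of board between -0.1405 and -0.1145 m and y of pot_d in the frame of board between -0.0555 and -0.0295 m and y of pot_a in the frame of board between 0.0295 and 0.0555 m and y of pot_c in the frame of board between 0.1145 and 0.1405 m) or (y of prop in the frame of board below 0 m and y of pot_b in the frame of board between 0.1145 and 0.1405 m and y of pot_d in the frame of board between 0.0295 and 0.0555 m and y of pot_a in the frame of board between -0.0555 and -0.0295 m and y of pot_c in the frame of board between -0.1405 and -0.1145 m))); the robot touches nothing.
It fails at once if a beaker is let go of in the air (its underside more than 50 mm above the table with no finger touching it) ((height (world z) of pot_b above 0.05 m and contact force between the fingers and pot_b below 0.02 N) or (height (world z) of pot_d above 0.05 m and contact force between the fingers and pot_d below 0.02 N) or (height (world z) of pot_a above 0.05 m and contact force between the fingers and pot_a below 0.02 N) or (height (world z) of pot_c above 0.05 m and contact force between the fingers and pot_c below 0.02 N)).
It also fails if it takes over 109 s, if anything falls off the work surface, if the arm or the gripper's body presses on something with over 40 N, if the wrist force passes 120 N, or if a joint passes its speed limit or range.

ROBOT

A 7-joint arm with a two-finger parallel gripper is mounted at the origin on the work surface. World frame = base frame: x ahead of the robot, y to its left, z up, the work surface at z = 0. Lengths are in mm, angles in rad, forces in N, time in s.
With the tool pointing down it reaches from about 350 to 900 mm from the base axis. Payload 7.2 kg.
Tool frame: the origin (TCP) lies at the very end of the fingers, on their centre line; the grasp point (between the pads) lies arm.grip_depth behind it (arm.grip_depth is the distance from the TCP to the grasp point, in mm); z points along the fingers, y is the line along which they close (so a half turn about z gives the same grasp; the last joint's range is limited). The gripper opens to 85 mm and grips with 20 to 120 N. Pads are 22 mm wide; open, the fingers measure 114 mm over their backs; the gripper's body (76 mm by 85 mm) begins 54 mm behind the grasp point. The pads swing forward as they close: fully open they stand 13 mm farther back than shut.
Start: joints at [1.209, 0.411, -0.013, 1.596, 0.006, 1.134, -0.082], TCP at [180.983, -598.226, 231.297] pointing down, gripper open.
Joint ranges: [-2.95, 2.95], [-0.29, 1.99], [-1.47, 1.44], [0.14, 2.54], [-1.03, 4.17], [0.13, 1.85], [-2.86, 2.86]. Speed limits (rad/s): [2.39, 2.39, 3.01, 3.01, 3.14, 3.14, 3.14].

INTERFACE

Orientations are given as a unit quaternion [w, x, y, z].
In Python, from workcell import arm gives the robot as it stands.
- The arm moves only by the shell command python3 -m crank 'ROWS' [FORCE]. ROWS is JSON, a list that holds one entry, the list of rows, each a list of 7 numbers: the opening, from 0 (shut) to 1 (fully open), then the shift along the tool's x, y, z as a fraction of full scale, then the turn, a rotation vector about the tool's x, y, z as a fraction of full scale. In form: [[[hand, dx, dy, dz, ax, ay, az], ...]]. A call has 1 to 12 rows; each row is the pose to reach, as a shift and turn from the pose commanded when the call began, along the tool's axes at that moment, turning the shorter way round; what a row does not reach only later rows make up. Full scale, the value 1, is 20 cm for a shift and pi rad for a turn. A row lasts 1/10 s, in which the tool goes at most 50 mm and 8.59 degrees, less where a joint would pass 70% of its speed; a pose out of reach is approached as far as the arm can. A call with a number of a shift or a turn outside -1 to 1 is refused whole. A call with a gripper value outside its range is refused whole. The fingers move at their own pace and stop on an object; FORCE is the grip in N (left out, the last holds). Time passes only in rows, so rows that repeat a pose let the fingers close. It gives the time, the measured TCP pose, the force, the opening and the grip force at its end, in the units of the state.
- arm.get_state(): the state, without advancing time (a new reading comes with each control period).
- arm.read_camera(name): name is "scene" or "top" or "wrist"; returns a dict with "frame" (400x640x3 uint8, blue, green, red), "fx", "fy", "cx", "cy" (pixels), "origin" and "rotation" of the camera in the world. Camera axes: x right, y up, looking along -z (the intrinsics and any distortion apply to the point x, -y, -z); pixel columns grow to the right and rows downward; lengths in mm; the calibration is good to about 2 mm. A picture is of the moment at which its call begins. There is no depth.
- arm.sign_off(): hands the job in; it is judged then, once.
The state is a dict: "time": time; "joint_positions": joint angles; "joint_vel": joint speeds; "effort": joint torques, N m; "tool_pos": TCP position; "orientation": TCP orientation; "wrist_force": force on the tool from outside, world axes, zero at the start; "moment": the same for the moment, N m; "grip_width": opening from 0.0 (shut) to 1.0 (fully open); "finger_force": force on a finger pad.
Only numpy, scipy, OpenCV 4.12 (cv2) and the standard library are available. Lean on these libraries where they do the work, as an engineer would, in place of code of your own. Each camera call takes 0.05 s, during which the arm holds its last target. There are 200 camera calls.

## Working session

There is one attempt and no reset: what is moved stays moved. The work goes in short steps, Python scripts to look and compute and a shell command to move; the robot and the scene stay as the last step left them, time stands still between calls to the robot, and variables do not carry over. Pictures are saved under pics/ and viewed, at most 14 in all, crops included, and the job is handed in when it is done.

```bash
mkdir -p pics; ls
python3 - <<'E'
from workcell import arm
import cv2
s=arm.get_state()
for k in s: print(k,s[k])
print(arm.grip_depth)
for n in("top","scene"):
    c=arm.read_camera(n); cv2.imwrite(f"pics/{n}0.png",c["frame"])
    print(n,{k:c[k] for k in c if k!="frame"})
E
```

```text
pics
time 0.0
joint_positions [ 1.20878139  0.41195497 -0.01275317  1.59702197  0.00560397  1.13429514
 -0.08221356]
joint_vel [-0.00106304 -0.00156736  0.00053484  0.00202185  0.0029016   0.00170807
 -0.00027008]
effort [ 3.06161919e-04 -6.00604892e+01  6.82200529e-01 -2.99410969e+01
  1.36952204e-02  1.04586288e-02 -8.01783727e-06]
tool_pos [ 180.84573366 -597.7558633   230.42757122]
orientation [-8.03857697e-04  9.89224471e-01  1.46404478e-01 -1.71240228e-04]
wrist_force [-0.33372181 -0.43642213 -0.46975377]
moment [ 0.08752963  0.01513614 -0.01862037]
finger_force 0.0
grip_width 1.0017105573027667
18.700000000000003
top {'fx': 408.6232527185882, 'fy': 408.6232527185882, 'cx': 312.29462667678354, 'cy': 199.35557522514648, 'origin': array([ 4.37524236e+02, -2.08753380e-01,  9.09131277e+02]), 'rotation': array([ 0.71346414,  0.04392722, -0.05271897, -0.69732347])}
scene {'fx': 429.58391282729843, 'fy': 429.58391282729843, 'cx': 319.7900921134141, 'cy': 193.4067352427958, 'origin': array([1015.61590031,   75.21728392,  835.20931912]), 'rotation': array([0.62172021, 0.16454987, 0.19976308, 0.73924423])}
```

View pics/top0.png

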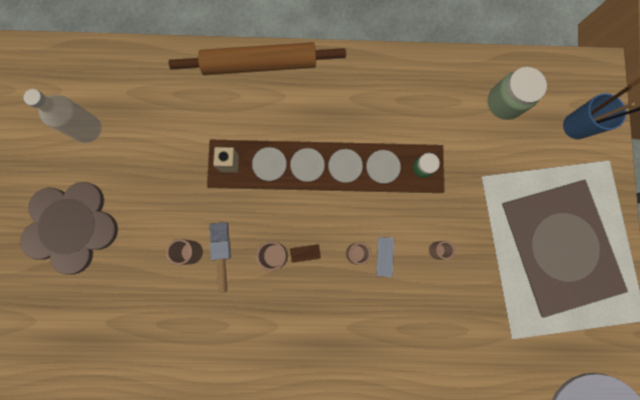

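View pics/scene0.png

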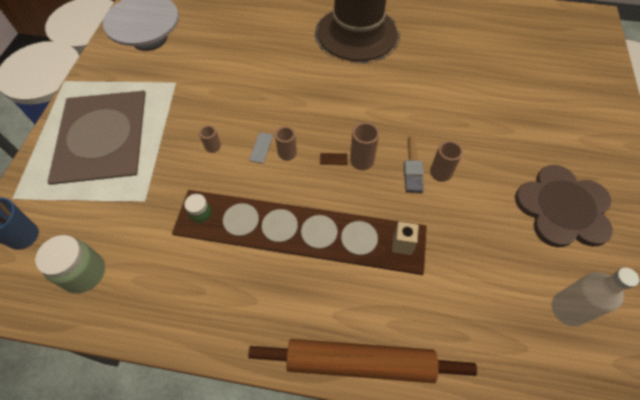

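Top view: prop (223,158), discs (269,164), (307,165), (345,166), (383,166), jar (427,165), and beaker rims near (181,252), (273,256), (357,253), (441,250). Scene view shows the same layout. Next I'll measure the discs and beakers.

```bash
cat > h.py <<'E'
import numpy as np, cv2
from scipy.spatial.transform import Rotation as R
from workcell import arm
def rot(c):
    q=np.array(c["rotation"],float); return R.from_quat([q[1],q[2],q[3],q[0]]).as_matrix()
def back(c,uv,z):
    d=rot(c)@np.array([(uv[0]-c["cx"])/c["fx"],-(uv[1]-c["cy"])/c["fy"],-1.])
    o=np.array(c["origin"]); return (o+d*(z-o[2])/d[2])[:2]
def proj(c,P):
    p=(np.atleast_2d(P)-c["origin"])@rot(c)
    return np.c_[c["cx"]+c["fx"]*p[:,0]/-p[:,2], c["cy"]-c["fy"]*p[:,1]/-p[:,2]]
E
python3 - <<'E'
from h import *
c=arm.read_camera("top"); f=c["frame"]
g=f.astype(int); hsv=cv2.cvtColor(f,cv2.COLOR_BGR2HSV)
m=((hsv[...,1]<50)&(hsv[...,2]>110)).astype(np.uint8); m[:140]=0;m[200:]=0;m[:,:245]=0;m[:,405:]=0
n,l,st,ce=cv2.connectedComponentsWithStats(m)
for i in range(1,n):
    if st[i,4]>300: print("disc",st[i],ce[i].round(1),back(c,ce[i],18).round(1))
print("prop",back(c,(223,153),77),"board corners",[back(c,p,12).round() for p in((209,141),(443,146),(443,192),(208,187))])
for p in((181,252),(273,256),(357,253),(441,250)):
    print(p,[back(c,p,z).round() for z in(108,92,76,60)])
cv2.imwrite("pics/topc.png",cv2.resize(f[225:285,155:305],None,fx=5,fy=5,interpolation=cv2.INTER_CUBIC))
cv2.imwrite("pics/topd.png",cv2.resize(f[225:285,325:475],None,fx=5,fy=5,interpolation=cv2.INTER_CUBIC))
cv2.imwrite("pics/t2.png",np.vstack([cv2.imread("pics/topc.png"),cv2.imread("pics/topd.png")])[:600])
E
```

```text
disc [252 148  34  33 883] [268.8 163.6] [638.3  88.6]
disc [291 149  33  32 875] [307.  164.5] [638.4   3.6]
disc [329 149  33  33 875] [345.1 165.3] [638.7 -81.3]
disc [367 150  33  33 877] [383.1 166.2] [ 638.7 -166.2]
prop [645.13801582 178.68150281] board corners [array([688., 226.]), array([ 690., -304.]), array([ 585., -301.]), array([583., 222.])]
(181, 252) [array([439., 243.]), array([439., 248.]), array([439., 253.]), array([439., 257.])]
(273, 256) [array([435.,  65.]), array([435.,  66.]), array([435.,  67.]), array([435.,  69.])]
(357, 253) [array([445., -98.]), array([ 445., -100.]), array([ 445., -102.]), array([ 445., -104.])]
(441, 250) [array([ 454., -263.]), array([ 454., -268.]), array([ 455., -273.]), array([ 455., -278.])]
```

View pics/t2.png

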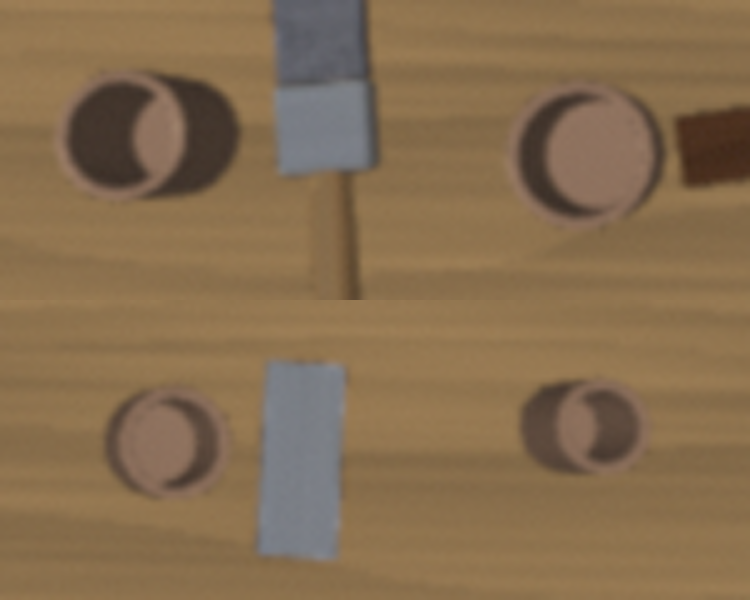

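Second-scale crops show the rims, in full-image pixels: left (178.8,251.6), about 52 mm, so pot_a; next (271.8,255.4), the widest, pot_c; then (358.4,252.6), pot_d; right (444.4,250.0), about 40 mm, pot_b. The discs are 85 mm apart at x=638.5, with the prop on the +y side. I'll start moving and square the tool to the world axes.

```bash
python3 - <<'E'
from h import *
c=arm.read_camera("top")
for n,p,z in(("a",(178.8,251.6),92),("c",(271.8,255.4),108),("d",(358.4,252.6),76),("b",(444.4,250),60)): print(n,back(c,p,z).round(1))
E
python3 -m crank '[[[1,0.75,-0.95,0,0,0,-0.407],[1,0.75,-0.95,0,0,0,-0.407],[1,0.75,-0.95,0,0,0,-0.407],[1,0.75,-0.95,0,0,0,-0.407],[1,0.75,-0.95,0,0,0,-0.407],[1,0.75,-0.95,0,0,0,-0.407],[1,0.75,-0.95,0,0,0,-0.407],[1,0.75,-0.95,0,0,0,-0.407],[1,0.75,-0.95,0,0,0,-0.407],[1,0.75,-0.95,0,0,0,-0.407],[1,0.75,-0.95,0,0,0,-0.407]]]' 30
```

```text
a [439.7 252.2]
c [436.3  67.2]
d [ 445.7 -105.1]
b [ 455.2 -285.5]
time: 1.3
tool_pos: [269.4, -372.9, 231.2]
orientation: [-0.0, 0.707, 0.707, 0.0]
wrist_force: [-0.6, -0.9, -0.6]
grip_width: 1.002
finger_force: 0.0
```

```bash
python3 -m crank '[[[1,1,0.835,0,0,0,0],[1,1,0.835,0,0,0,0],[1,1,0.835,0,0,0,0],[1,1,0.835,0,0,0,0],[1,1,0.835,0,0,0,0],[1,1,0.835,0,0,0,0],[1,1,0.835,0,0,0,0]]]' >/dev/null
python3 -m crank '[[[1,1,0,0,0,0,0],[1,1,0,0,0,0,0],[1,1,0,0,0,0,0],[1,1,0,0,0,0,0],[1,1,0,0,0,0,0],[1,1,0,0,0,0,0]]]' >/dev/null
python3 -m crank '[[[1,0.2,0,0,0,0,0],[1,0.2,0,0,0,0,0],[1,0.2,0,0,0,0,0],[1,0.2,0,0,0,0,0]]]'
python3 - <<'E'
from h import *
c=arm.read_camera("wrist"); f=c["frame"].copy()
print(c["origin"],rot(c).round(2))
t=np.linspace(0,6.3,60)
for z in(108,0):
    for p in proj(c,np.c_[436.3+29*np.cos(t),67.2+29*np.sin(t),0*t+z]): cv2.circle(f,(int(p[0]),int(p[1])),1,(0,255,0),-1)
cv2.imwrite("pics/w1.png",f)
E
```

```text
time: 3.0
tool_pos: [435.9, 64.9, 231.0]
orientation: [0.0, 0.708, 0.706, -0.001]
wrist_force: [-0.2, -0.2, 0.0]
grip_width: 1.001
finger_force: 0.0
[434.76114869 140.93416601 373.87984532] [[ 1.    0.    0.  ]
 [-0.    0.95  0.3 ]
 [ 0.   -0.3   0.95]]
```

View pics/w1.png

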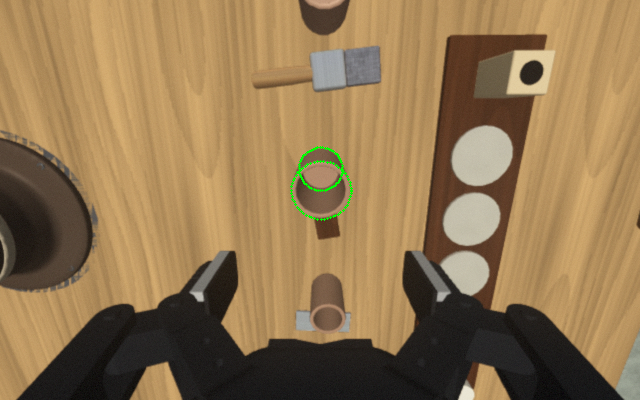

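Run:
```python
from h import *
c=arm.read_camera("wrist"); f=c["frame"].copy()
f=cv2.resize(f[130:240,270:380],None,fx=5,fy=5,interpolation=cv2.INTER_CUBIC)
t=np.linspace(0,6.3,90)
for z,r,col in((108,29,(0,255,0)),(92,26,(255,0,0))):
    for p in proj(c,np.c_[436.3+r*np.cos(t),67.2+r*np.sin(t),0*t+z]): cv2.circle(f,(int((p[0]-270+.5)*5),int((p[1]-130+.5)*5)),1,col,-1)
cv2.imwrite("pics/w1z.png",f)
```

```text
(no output)
```

View pics/w1z.png

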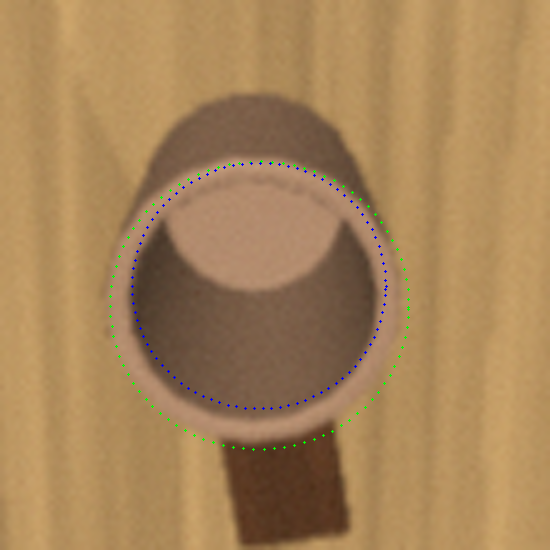

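Crop: the rim centre is at (254,299) in the crop and matches the 58 mm circle shifted by about (-1,+1.5) mm. This is pot_c at about (435.5, 68.5). Descending.

```bash
python3 -m crank '[[[1,0.01,0,0.4,0,0,0],[1,0.01,0,0.4,0,0,0],[1,0.01,0,0.825,0,0,0],[1,0.01,0,0.825,0,0,0],[1,0.01,0,0.825,0,0,0],[1,0.01,0,0.825,0,0,0]]]'
python3 -m crank '[[[0.4,0,0,0,0,0,0],[0.4,0,0,0,0,0,0],[0.4,0,0,0,0,0,0],[0.4,0,0,0,0,0,0],[0.4,0,0,0,0,0,0],[0.4,0,0,0,0,0,0],[0.4,0,0,0,0,0,0],[0.4,0,0,0,0,0,0],[0.4,0,0,0,0,0,0],[0.4,0,0,0,0,0,0],[0.4,0,0,0,0,0,0],[0.4,0,0,0,0,0,0]]]' 30
```

```text
time: 3.7
tool_pos: [435.8, 69.1, 66.6]
orientation: [-0.0, 0.707, 0.708, -0.0]
wrist_force: [0.5, -1.1, 0.5]
grip_width: 1.003
finger_force: 0.0
time: 4.9
tool_pos: [437.2, 69.4, 68.3]
orientation: [0.001, 0.707, 0.708, 0.001]
wrist_force: [-0.7, 0.1, 8.6]
grip_width: 0.683
finger_force: 30.3
```

```bash
python3 -m crank '[[[0.4,0,0,-0.05,0,0,0],[0.4,0,0,-0.15,0,0,0],[0.4,0,0,-0.4,0,0,0],[0.4,0,0,-0.4,0,0,0],[0.4,0,0,-0.4,0,0,0]]]'
python3 -m crank '[[[0.4,0.02,0.15,0,0,0,0],[0.4,0.04,0.35,0,0,0,0],[0.4,0.06,0.55,0,0,0,0],[0.4,0.08,0.75,0,0,0,0],[0.4,0.097,0.9,0,0,0,0],[0.4,0.097,1,0,0,0,0],[0.4,0.097,1,0,0,0,0],[0.4,0.097,1,0,0,0,0],[0.4,0.097,1,0,0,0,0]]]'
python3 - <<'E'
from h import *
c=arm.read_camera("wrist"); cv2.imwrite("pics/w2.png",c["frame"])
E
```

```text
time: 5.4
tool_pos: [436.8, 69.1, 148.2]
orientation: [0.002, 0.707, 0.707, 0.001]
wrist_force: [0.5, 0.4, -1.7]
grip_width: 0.681
finger_force: 33.5
time: 6.3
tool_pos: [634.5, 89.1, 145.5]
orientation: [-0.001, 0.706, 0.708, -0.001]
wrist_force: [0.4, 0.4, -2.1]
grip_width: 0.684
finger_force: 33.6
```

View pics/w2.png

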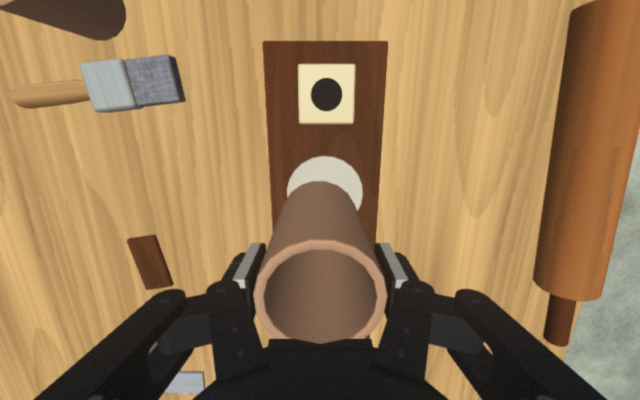

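The pot hangs upright; the prop top is centred at (326,94), with corners around (298,65) to (355,124), and the disc edges are at columns 287 and 363. I'll compute the board's x from this.

Run:
```python
from h import *
c=arm.read_camera("wrist")
f=c["frame"]
print(arm.get_state()["tool_pos"],back(c,(326.5,94.5),77),back(c,(287.3,188),18),back(c,(363,188),18), back(c,(264.5,42),12),back(c,(387,42),12))
hsv=cv2.cvtColor(f,cv2.COLOR_BGR2HSV)
m=((hsv[...,1]<60)&(hsv[...,2]>140)).astype(np.uint8); m[:150]=0;m[230:]=0;m[:,:270]=0;m[:,375:]=0
k,_=cv2.findContours(m,0,1); k=max(k,key=cv2.contourArea)[:,0]
P=np.array([back(c,p,18) for p in k]); 
# upper arc only
from scipy.optimize import least_squares
u=k[:,1]<195; 
r=least_squares(lambda q:np.hypot(*(P[u]-q).T)-38,[638,88],loss="soft_l1"); print(r.x,np.abs(r.fun).mean())
```

```text
[634.89209042  88.96218384 146.22927755] [637.92647925 176.62089909] [601.33703041  93.27314141] [675.97189111  93.42471854] [584.98303698 223.00189521] [691.62178874 223.20676513]
[637.7933421   85.57097635] 6.6286104378412345
```

```bash
python3 -m crank '[[[0.4,-0.002,0.017,0,0,0,0],[0.4,-0.002,0.017,0.12,0,0,0],[0.4,-0.002,0.017,0.24,0,0,0],[0.4,-0.002,0.017,0.28,0,0,0],[0.4,-0.002,0.017,0.285,0,0,0],[0.4,-0.002,0.017,0.29,0,0,0],[0.4,-0.002,0.017,0.29,0,0,0]]]'
python3 -m crank '[[[0.4,0,0,0.004,0,0,0],[0.4,0,0,0.008,0,0,0],[0.4,0,0,0.012,0,0,0],[0.4,0,0,0.012,0,0,0]]]'
```

```text
time: 7.1
tool_pos: [639.9, 88.9, 89.4]
orientation: [0.0, 0.707, 0.708, 0.001]
wrist_force: [-1.5, 0.1, -2.1]
grip_width: 0.68
finger_force: 33.6
time: 7.5
tool_pos: [639.4, 88.8, 86.6]
orientation: [0.0, 0.706, 0.708, 0.0]
wrist_force: [-0.9, -0.8, 3.0]
grip_width: 0.684
finger_force: 34.0
```

```bash
python3 -m crank '[[[0.75,0,0,0,0,0,0],[0.8,0,0,0,0,0,0],[1,0,0,0,0,0,0],[1,0,0,0,0,0,0],[1,0,0,0,0,0,0],[1,0,0,0,0,0,0],[1,0,0,0,0,0,0],[1,0,0,0,0,0,0]]]'
python3 -m crank '[[[1,0,0,-0.2,0,0,0],[1,0,0,-0.6,0,0,0],[1,0,0,-0.7,0,0,0],[1,0,0,-0.7,0,0,0],[1,0,0,-0.7,0,0,0],[1,0,0,-0.7,0,0,0]]]'
python3 - <<'E'
from h import *
c=arm.read_camera("wrist"); cv2.imwrite("pics/w3.png",c["frame"])
E
```

```text
time: 8.3
tool_pos: [639.2, 88.7, 85.9]
orientation: [0.0, 0.707, 0.708, 0.0]
wrist_force: [-0.3, 0.6, 0.1]
grip_width: 1.002
finger_force: 0.0
time: 8.9
tool_pos: [638.5, 88.3, 224.7]
orientation: [-0.0, 0.707, 0.708, -0.001]
wrist_force: [0.3, 0.2, -0.5]
grip_width: 0.999
finger_force: 0.0
```

View pics/w3.png

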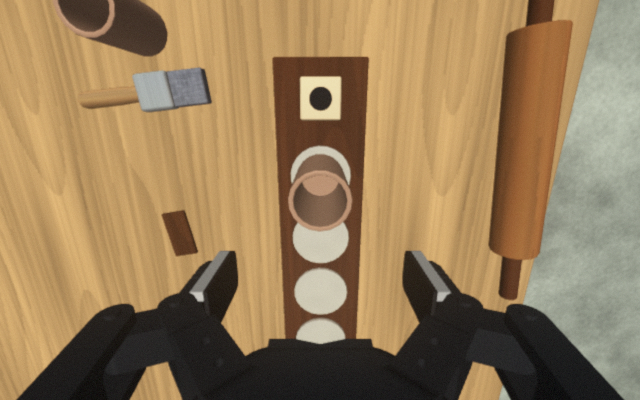

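Pot_c stands upright on its disc: rim at (321,200), foot at (320,180), in line with the prop at (320,98). Next is pot_a.

```bash
python3 -m crank '[[[1,0.4,-0.5,0,0,0,0],[1,0.823,-0.997,0,0,0,0],[1,0.823,-0.997,0,0,0,0],[1,0.823,-0.997,0,0,0,0],[1,0.823,-0.997,0,0,0,0],[1,0.823,-0.997,0,0,0,0],[1,0.823,-0.997,0,0,0,0],[1,0.823,-0.997,0,0,0,0],[1,0.823,-0.997,0,0,0,0]]]'
python3 - <<'E'
from h import *
c=arm.read_camera("wrist"); f=c["frame"].copy()
print(arm.get_state()["tool_pos"])
t=np.linspace(0,6.3,90); P=np.array([439.,253]); a=proj(c,[[*P,92]])[0]; x0,y0=int(a[0])-55,int(a[1])-65; print(a, 52/np.ptp(proj(c,[[413,253,92],[465,253,92]])[:,0]))
f=cv2.resize(f[y0:y0+110,x0:x0+110],None,fx=5,fy=5,interpolation=cv2.INTER_CUBIC)
for p in proj(c,np.c_[P[0]+26*np.cos(t),P[1]+26*np.sin(t),0*t+92]): cv2.circle(f,(int((p[0]-x0+.5)*5),int((p[1]-y0+.5)*5)),1,(0,255,0),-1)
cv2.imwrite("pics/w4.png",f)
E
```

```text
time: 9.85
tool_pos: [440.7, 251.5, 225.2]
orientation: [-0.0, 0.707, 0.707, -0.0]
wrist_force: [-0.4, 0.3, -0.5]
grip_width: 0.998
finger_force: 0.0
[440.64673916 251.62546663 225.31471822]
[319.32347622 189.38146582] 1.0066691542133965
```

View pics/w4.png

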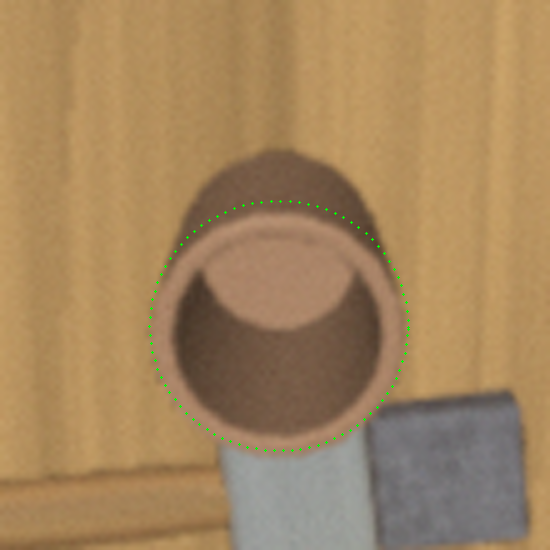

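Crop: pot_a's rim is centred at (279,332), against a green 52 mm circle at (280,326). So pot_a is at (438.8, 251.8).

```bash
python3 -m crank '[[[1,0,-0.009,0.4,0,0,0],[1,0,-0.009,0.4,0,0,0],[1,0,-0.009,0.87,0,0,0],[1,0,-0.009,0.87,0,0,0],[1,0,-0.009,0.87,0,0,0],[1,0,-0.009,0.87,0,0,0]]]'
python3 -m crank '[[[0.35,0,0,0,0,0,0],[0.35,0,0,0,0,0,0],[0.35,0,0,0,0,0,0],[0.35,0,0,0,0,0,0],[0.35,0,0,0,0,0,0],[0.35,0,0,0,0,0,0],[0.35,0,0,0,0,0,0],[0.35,0,0,0,0,0,0],[0.35,0,0,0,0,0,0],[0.35,0,0,0,0,0,0],[0.35,0,0,0,0,0,0],[0.35,0,0,0,0,0,0]]]' 30
python3 -m crank '[[[0.35,0,0,-0.05,0,0,0],[0.35,0,0,-0.15,0,0,0],[0.35,0,0,-0.4,0,0,0],[0.35,0,0,-0.75,0,0,0],[0.35,0,0,-0.75,0,0,0],[0.35,0,0,-0.75,0,0,0],[0.35,0,0,-0.75,0,0,0]]]'
```

```text
time: 10.5
tool_pos: [437.8, 252.7, 52.0]
orientation: [-0.0, 0.707, 0.707, -0.001]
wrist_force: [0.1, -0.2, 0.6]
grip_width: 1.0
finger_force: 0.0
time: 11.7
tool_pos: [439.2, 253.6, 54.1]
orientation: [0.001, 0.707, 0.708, 0.002]
wrist_force: [-0.4, -0.5, 7.6]
grip_width: 0.608
finger_force: 29.8
time: 12.4
tool_pos: [437.7, 252.5, 202.4]
orientation: [0.001, 0.707, 0.708, 0.0]
wrist_force: [0.4, -0.4, -2.0]
grip_width: 0.602
finger_force: 32.3
```

```bash
python3 -m crank '[[[0.35,-0.15,0.15,0,0,0,0],[0.35,-0.35,0.35,0,0,0,0],[0.35,-0.5,0.55,0,0,0,0],[0.35,-0.7,0.75,0,0,0,0],[0.35,-0.85,0.9,0,0,0,0],[0.35,-0.9,1,0,0,0,0],[0.35,-0.9,1,0,0,0,0],[0.35,-0.9,1,0,0,0,0]]]'
python3 -m crank '[[[0.35,-0.15,0,0,0,0,0],[0.35,-0.25,0,0,0,0,0],[0.35,-0.343,0,0,0,0,0],[0.35,-0.343,0,0,0,0,0],[0.35,-0.343,0,0,0,0,0],[0.35,-0.343,0,0,0,0,0],[0.35,-0.343,0,0,0,0,0],[0.35,-0.343,0,0,0,0,0]]]'
```

```text
time: 13.2
tool_pos: [637.0, 73.2, 199.6]
orientation: [-0.002, 0.707, 0.708, -0.001]
wrist_force: [-0.3, 0.4, -2.1]
grip_width: 0.609
finger_force: 32.3
time: 14.0
tool_pos: [638.0, 5.8, 201.9]
orientation: [-0.0, 0.706, 0.708, 0.0]
wrist_force: [0.0, 0.2, -2.2]
grip_width: 0.612
finger_force: 32.3
```

```bash
python3 -m crank '[[[0.35,-0.01,0,0.15,0,0,0],[0.35,-0.01,0,0.3,0,0,0],[0.35,-0.01,0,0.45,0,0,0],[0.35,-0.01,0,0.58,0,0,0],[0.35,-0.01,0,0.62,0,0,0],[0.35,-0.01,0,0.63,0,0,0],[0.35,-0.01,0,0.63,0,0,0],[0.35,-0.01,0,0.63,0,0,0]]]'
python3 -m crank '[[[0.35,0,0,0.005,0,0,0],[0.35,0,0,0.01,0,0,0],[0.35,0,0,0.015,0,0,0],[0.35,0,0,0.015,0,0,0],[0.35,0,0,0.015,0,0,0]]]'
```

```text
time: 14.8
tool_pos: [639.1, 2.9, 77.5]
orientation: [0.001, 0.707, 0.708, 0.001]
wrist_force: [-0.1, 0.2, -1.0]
grip_width: 0.61
finger_force: 32.3
time: 15.3
tool_pos: [638.1, 2.6, 72.9]
orientation: [-0.0, 0.707, 0.708, -0.0]
wrist_force: [-0.2, -0.1, -1.6]
grip_width: 0.608
finger_force: 32.3
```

Not in contact yet, so I'll creep down a little further.

```bash
python3 -m crank '[[[0.35,0,0,0.004,0,0,0],[0.35,0,0,0.008,0,0,0],[0.35,0,0,0.008,0,0,0],[0.35,0,0,0.008,0,0,0]]]'
```

```text
time: 15.7
tool_pos: [638.3, 2.7, 72.2]
orientation: [0.0, 0.707, 0.708, 0.0]
wrist_force: [-1.4, -0.3, 5.2]
grip_width: 0.606
finger_force: 32.7
```

```bash
python3 -m crank '[[[0.65,0,0,0,0,0,0],[0.7,0,0,0,0,0,0],[1,0,0,0,0,0,0],[1,0,0,0,0,0,0],[1,0,0,0,0,0,0],[1,0,0,0,0,0,0],[1,0,0,0,0,0,0],[1,0,0,0,0,0,0]]]'
python3 -m crank '[[[1,0,0,-0.2,0,0,0],[1,0,0,-0.5,0,0,0],[1,0,0,-0.75,0,0,0],[1,0,0,-0.75,0,0,0],[1,0,0,-0.75,0,0,0],[1,0,0,-0.75,0,0,0],[1,0,0,-0.75,0,0,0]]]'
python3 -m crank '[[[1,-0.2,-0.4,0,0,0,0],[1,-0.535,-0.967,0,0,0,0],[1,-0.535,-0.967,0,0,0,0],[1,-0.535,-0.967,0,0,0,0],[1,-0.535,-0.967,0,0,0,0],[1,-0.535,-0.967,0,0,0,0],[1,-0.535,-0.967,0,0,0,0],[1,-0.535,-0.967,0,0,0,0],[1,-0.535,-0.967,0,0,0,0]]]'
python3 - <<'E'
from h import *
c=arm.read_camera("wrist"); f=c["frame"].copy()
print(arm.get_state()["tool_pos"])
t=np.linspace(0,6.3,90); P=np.array([445.,-104.7])
f=cv2.resize(f[0:400,180:460],None,fx=2,fy=2)[200:800,:]
for z in(76,0):
  for p in proj(c,np.c_[P[0]+23*np.cos(t),P[1]+23*np.sin(t),0*t+z]): cv2.circle(f,(int((p[0]-180+.5)*2),int((p[1]+.5)*2-200)),0,(0,255,0),-1)
print(proj(c,[[*P,76]]))
cv2.imwrite("pics/w5.png",f)
E
```

```text
time: 16.5
tool_pos: [638.1, 2.7, 71.3]
orientation: [0.0, 0.707, 0.708, -0.0]
wrist_force: [-0.6, -1.2, 0.2]
grip_width: 1.002
finger_force: 0.0
time: 17.2
tool_pos: [637.1, 2.4, 219.1]
orientation: [-0.001, 0.707, 0.708, -0.001]
wrist_force: [1.0, 0.0, -0.4]
grip_width: 0.999
finger_force: 0.0
time: 18.1
tool_pos: [445.7, -103.7, 220.9]
orientation: [-0.0, 0.706, 0.708, 0.0]
wrist_force: [-0.5, 0.2, -0.2]
grip_width: 1.002
finger_force: 0.0
[ 445.57527914 -103.73842814  220.9408806 ]
[[320.2102638  189.01740716]]
```

View pics/w5.png

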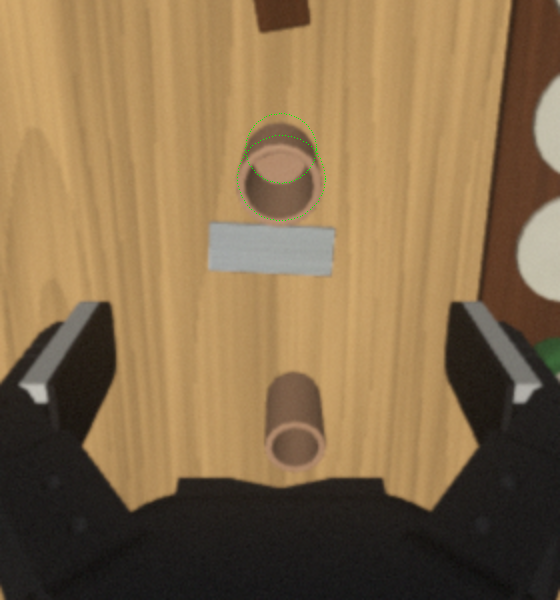

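Picture: pot_d's rim is centred at (280,183), about 4.5 px below the predicted circle, so pot_d is at about (444.7, -107). The small pot_b is visible lower, at (294,446).

```bash
python3 -m crank '[[[1,-0.016,-0.004,0.4,0,0,0],[1,-0.016,-0.004,0.4,0,0,0],[1,-0.016,-0.004,0.925,0,0,0],[1,-0.016,-0.004,0.925,0,0,0],[1,-0.016,-0.004,0.925,0,0,0],[1,-0.016,-0.004,0.925,0,0,0],[1,-0.016,-0.004,0.925,0,0,0]]]'
python3 -m crank '[[[0.3,0,0,0,0,0,0],[0.3,0,0,0,0,0,0],[0.3,0,0,0,0,0,0],[0.3,0,0,0,0,0,0],[0.3,0,0,0,0,0,0],[0.3,0,0,0,0,0,0],[0.3,0,0,0,0,0,0],[0.3,0,0,0,0,0,0],[0.3,0,0,0,0,0,0],[0.3,0,0,0,0,0,0],[0.3,0,0,0,0,0,0],[0.3,0,0,0,0,0,0]]]' 30
python3 -m crank '[[[0.3,0,0,-0.05,0,0,0],[0.3,0,0,-0.15,0,0,0],[0.3,0,0,-0.4,0,0,0],[0.3,0,0,-0.75,0,0,0],[0.3,0,0,-0.75,0,0,0],[0.3,0,0,-0.75,0,0,0],[0.3,0,0,-0.75,0,0,0]]]'
```

```text
time: 18.85
tool_pos: [445.8, -107.6, 38.2]
orientation: [0.001, 0.706, 0.708, 0.001]
wrist_force: [-0.0, 0.3, 0.2]
grip_width: 1.0
finger_force: 0.0
time: 20.05
tool_pos: [445.0, -108.3, 37.7]
orientation: [0.001, 0.707, 0.707, 0.0]
wrist_force: [-2.1, 0.4, 10.6]
grip_width: 0.528
finger_force: 29.1
time: 20.75
tool_pos: [443.7, -108.1, 186.5]
orientation: [0.0, 0.707, 0.708, -0.0]
wrist_force: [0.3, 0.1, -1.2]
grip_width: 0.53
finger_force: 31.4
```

```bash
python3 -m crank '[[[0.3,0.02,0.15,0,0,0,0],[0.3,0.04,0.35,0,0,0,0],[0.3,0.06,0.55,0,0,0,0],[0.3,0.08,0.75,0,0,0,0],[0.3,0.125,0.9,0,0,0,0],[0.3,0.125,0.973,0,0,0,0],[0.3,0.125,0.973,0,0,0,0],[0.3,0.125,0.973,0,0,0,0],[0.3,0.125,0.973,0,0,0,0],[0.3,0.125,0.973,0,0,0,0]]]'
python3 -m crank '[[[0.3,0,0,0.15,0,0,0],[0.3,0,0,0.3,0,0,0],[0.3,0,0,0.45,0,0,0],[0.3,0,0,0.58,0,0,0],[0.3,0,0,0.62,0,0,0],[0.3,0,0,0.63,0,0,0],[0.3,0,0,0.63,0,0,0],[0.3,0,0,0.63,0,0,0]]]'
```

```text
time: 21.75
tool_pos: [637.8, -83.0, 186.1]
orientation: [-0.0, 0.707, 0.708, -0.0]
wrist_force: [0.0, -0.5, -0.5]
grip_width: 0.528
finger_force: 31.4
time: 22.55
tool_pos: [639.6, -82.6, 62.0]
orientation: [0.001, 0.707, 0.708, 0.001]
wrist_force: [0.8, -0.1, -0.9]
grip_width: 0.53
finger_force: 31.4
```

```bash
python3 -m crank '[[[0.3,0,0,0.01,0,0,0],[0.3,0,0,0.02,0,0,0],[0.3,0,0,0.025,0,0,0],[0.3,0,0,0.025,0,0,0],[0.3,0,0,0.025,0,0,0]]]'
```

```text
time: 23.05
tool_pos: [638.8, -82.6, 55.8]
orientation: [0.0, 0.707, 0.708, 0.0]
wrist_force: [-1.3, -0.0, 5.9]
grip_width: 0.524
finger_force: 31.9
```

```bash
python3 -m crank '[[[0.57,0,0,0,0,0,0],[0.62,0,0,0,0,0,0],[1,0,0,0,0,0,0],[1,0,0,0,0,0,0],[1,0,0,0,0,0,0],[1,0,0,0,0,0,0],[1,0,0,0,0,0,0],[1,0,0,0,0,0,0],[1,0,0,0,0,0,0]]]'
python3 -m crank '[[[1,0,0,-0.2,0,0,0],[1,0,0,-0.5,0,0,0],[1,0,0,-0.8,0,0,0],[1,0,0,-0.8,0,0,0],[1,0,0,-0.8,0,0,0],[1,0,0,-0.8,0,0,0],[1,0,0,-0.8,0,0,0]]]'
python3 -m crank '[[[1,-0.4,-0.4,0,0,0,0],[1,-1,-0.923,0,0,0,0],[1,-1,-0.923,0,0,0,0],[1,-1,-0.923,0,0,0,0],[1,-1,-0.923,0,0,0,0],[1,-1,-0.923,0,0,0,0],[1,-1,-0.923,0,0,0,0],[1,-1,-0.923,0,0,0,0],[1,-1,-0.923,0,0,0,0],[1,-1,-0.923,0,0,0,0]]]'
python3 - <<'E'
from h import *
c=arm.read_camera("wrist"); f=c["frame"].copy()
print(arm.get_state()["tool_pos"])
t=np.linspace(0,6.3,90); P=np.array([454.3,-286])
a=proj(c,[[*P,60]])[0]; x0,y0=int(a[0])-55,int(a[1])-65; print(a)
f=cv2.resize(f[y0:y0+110,x0:x0+110],None,fx=5,fy=5,interpolation=cv2.INTER_CUBIC)
for p in proj(c,np.c_[P[0]+20*np.cos(t),P[1]+20*np.sin(t),0*t+60]): cv2.circle(f,(int((p[0]-x0+.5)*5),int((p[1]-y0+.5)*5)),1,(0,255,0),-1)
cv2.imwrite("pics/w6.png",f)
E
```

```text
time: 23.95
tool_pos: [638.6, -82.5, 55.3]
orientation: [-0.0, 0.707, 0.708, -0.0]
wrist_force: [-0.2, -0.3, -0.6]
grip_width: 1.001
finger_force: 0.0
time: 24.65
tool_pos: [637.8, -82.7, 213.8]
orientation: [-0.001, 0.707, 0.708, -0.001]
wrist_force: [-0.4, 0.2, 0.3]
grip_width: 1.0
finger_force: 0.0
time: 25.65
tool_pos: [455.3, -281.4, 215.0]
orientation: [-0.0, 0.706, 0.709, 0.0]
wrist_force: [0.2, -0.1, 0.5]
grip_width: 1.001
finger_force: 0.0
[ 455.23437661 -281.52812236  215.0643019 ]
[319.87575218 189.81970283]
```

View pics/w6.png

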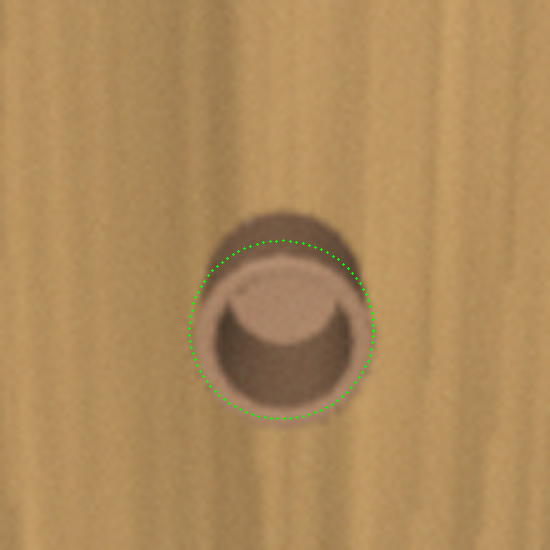

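Crop: pot_b's rim is centred at (283,340), against (282,330) predicted, so pot_b is at about (454.5, -288.2).

```bash
python3 -m crank '[[[1,-0.033,-0.004,0.4,0,0,0],[1,-0.033,-0.004,0.4,0,0,0],[1,-0.033,-0.004,0.85,0,0,0],[1,-0.033,-0.004,0.95,0,0,0],[1,-0.033,-0.004,0.965,0,0,0],[1,-0.033,-0.004,0.965,0,0,0],[1,-0.033,-0.004,0.965,0,0,0]]]'
python3 -m crank '[[[0.25,0,0,0,0,0,0],[0.25,0,0,0,0,0,0],[0.25,0,0,0,0,0,0],[0.25,0,0,0,0,0,0],[0.25,0,0,0,0,0,0],[0.25,0,0,0,0,0,0],[0.25,0,0,0,0,0,0],[0.25,0,0,0,0,0,0],[0.25,0,0,0,0,0,0],[0.25,0,0,0,0,0,0],[0.25,0,0,0,0,0,0],[0.25,0,0,0,0,0,0]]]' 30
python3 -m crank '[[[0.25,0,0,-0.05,0,0,0],[0.25,0,0,-0.15,0,0,0],[0.25,0,0,-0.4,0,0,0],[0.25,0,0,-0.75,0,0,0],[0.25,0,0,-0.75,0,0,0],[0.25,0,0,-0.75,0,0,0],[0.25,0,0,-0.75,0,0,0]]]'
```

```text
time: 26.4
tool_pos: [455.1, -289.5, 24.0]
orientation: [0.001, 0.706, 0.708, 0.0]
wrist_force: [-0.5, 0.4, 0.4]
grip_width: 1.001
finger_force: 0.0
time: 27.6
tool_pos: [454.3, -290.0, 23.7]
orientation: [0.001, 0.707, 0.708, -0.0]
wrist_force: [-1.5, -0.5, 8.4]
grip_width: 0.465
finger_force: 29.3
time: 28.3
tool_pos: [453.3, -289.6, 172.7]
orientation: [0.0, 0.707, 0.708, -0.0]
wrist_force: [0.6, -0.2, -1.4]
grip_width: 0.471
finger_force: 30.6
```

```bash
python3 -m crank '[[[0.25,0.1,0.15,0,0,0,0],[0.25,0.2,0.35,0,0,0,0],[0.25,0.35,0.55,0,0,0,0],[0.25,0.5,0.75,0,0,0,0],[0.25,0.605,0.88,0,0,0,0],[0.25,0.605,0.925,0,0,0,0],[0.25,0.605,0.925,0,0,0,0],[0.25,0.605,0.925,0,0,0,0],[0.25,0.605,0.925,0,0,0,0],[0.25,0.605,0.925,0,0,0,0]]]'
python3 -m crank '[[[0.25,0,0,0.15,0,0,0],[0.25,0,0,0.3,0,0,0],[0.25,0,0,0.45,0,0,0],[0.25,0,0,0.58,0,0,0],[0.25,0,0,0.615,0,0,0],[0.25,0,0,0.625,0,0,0],[0.25,0,0,0.625,0,0,0],[0.25,0,0,0.625,0,0,0]]]'
```

```text
time: 29.3
tool_pos: [637.4, -169.6, 172.2]
orientation: [0.0, 0.707, 0.707, -0.0]
wrist_force: [-0.6, 0.1, -0.4]
grip_width: 0.465
finger_force: 30.7
time: 30.1
tool_pos: [639.4, -168.4, 49.0]
orientation: [0.001, 0.707, 0.708, 0.001]
wrist_force: [0.6, -0.4, 0.2]
grip_width: 0.465
finger_force: 30.7
```

```bash
python3 -m crank '[[[0.25,0,0,0.01,0,0,0],[0.25,0,0,0.02,0,0,0],[0.25,0,0,0.028,0,0,0],[0.25,0,0,0.032,0,0,0],[0.25,0,0,0.032,0,0,0],[0.25,0,0,0.032,0,0,0]]]'
```

```text
time: 30.7
tool_pos: [638.5, -168.2, 41.8]
orientation: [0.0, 0.707, 0.708, -0.0]
wrist_force: [-2.9, 0.2, 7.2]
grip_width: 0.467
finger_force: 31.2
```

Contact. I'll release, retreat and check from above.

```bash
python3 -m crank '[[[0.5,0,0,0,0,0,0],[0.57,0,0,0,0,0,0],[1,0,0,0,0,0,0],[1,0,0,0,0,0,0],[1,0,0,0,0,0,0],[1,0,0,0,0,0,0],[1,0,0,0,0,0,0],[1,0,0,0,0,0,0],[1,0,0,0,0,0,0]]]'
python3 -m crank '[[[1,0,0,-0.2,0,0,0],[1,0,0,-0.5,0,0,0],[1,0,0,-0.9,0,0,0],[1,0,0,-0.9,0,0,0],[1,0,0,-0.9,0,0,0],[1,0,0,-0.9,0,0,0],[1,0,0,-0.9,0,0,0]]]'
python3 -m crank '[[[1,-0.4,-0.4,0,0,0,0],[1,-1,-0.9,0,0,0,0],[1,-1,-0.9,0,0,0,0],[1,-1,-0.9,0,0,0,0],[1,-1,-0.9,0,0,0,0],[1,-1,-0.9,0,0,0,0],[1,-1,-0.9,0,0,0,0],[1,-1,-0.9,0,0,0,0],[1,-1,-0.9,0,0,0,0]]]'
python3 - <<'E'
from h import *
c=arm.read_camera("top"); f=c["frame"].copy(); x0,y0=245,135
f=cv2.resize(f[y0:y0+70,x0:x0+160],None,fx=5,fy=5,interpolation=cv2.INTER_CUBIC)
t=np.linspace(0,6.3,90)
for Y,h,r in((88.6,108,29),(3.6,92,26),(-81.3,76,23),(-166.2,60,20)):
    for z,R_,col in((18+h,r,(0,255,0)),(18,38,(255,0,0))):
        for p in proj(c,np.c_[638.5+R_*np.cos(t),Y+R_*np.sin(t),0*t+z]): cv2.circle(f,(int((p[0]-x0+.5)*5),int((p[1]-y0+.5)*5)),1,col,-1)
cv2.imwrite("pics/end.png",f)
E
```

```text
time: 31.6
tool_pos: [638.3, -168.1, 40.9]
orientation: [-0.0, 0.707, 0.708, -0.0]
wrist_force: [-0.1, 0.4, -0.3]
grip_width: 1.002
finger_force: 0.0
time: 32.3
tool_pos: [637.6, -168.2, 219.6]
orientation: [-0.001, 0.707, 0.708, -0.001]
wrist_force: [0.8, -0.2, -0.3]
grip_width: 1.0
finger_force: 0.0
time: 33.2
tool_pos: [459.7, -366.7, 220.2]
orientation: [-0.001, 0.706, 0.709, 0.0]
wrist_force: [0.3, 0.6, -0.1]
grip_width: 1.003
finger_force: 0.0
```

View pics/end.png

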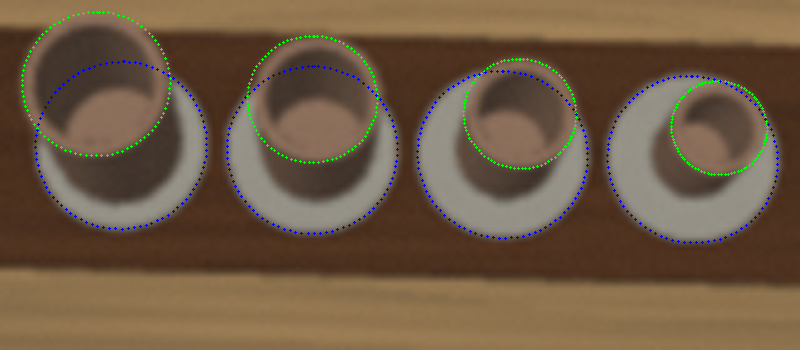

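All four rims sit within about 1 px (2 mm) of the predicted circles, e.g. pot_c near (96,88) and pot_b near (718,131). All are upright and centred, and the arm is clear. Handing in.

```bash
python3 -c "
from workcell import arm
print(arm.sign_off())"
```

```text
the job is handed in; nothing more can be done
None
```

The four beakers are on their discs in size order, with the largest next to the kiln prop; the last camera check showed all four upright and within a few millimetres of centre, and I handed the job in at about 33 s with no verdict returned.

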